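# Strip the boring unit's bits for sharpening

### The job

The boring unit's bits are due for sharpening: pull the red spindle-lock knob fully out, then free every fitted bit by sliding its chuck's sprung brass collar back towards the green housing, draw the bit out and lay it flat in the wooden tray, not on top of another bit. Never work a collar while the lock knob is pushed in; once all the bits are in the tray, push the knob fully home. Leave the glue bottle and the mug standing where they are.

Things in the scene. Friction and masses are not known exactly. Their poses are not given: they have to be found in the camera images.
- machine: boring unit, fixed: green housing 150 mm deep (x), 370 mm wide, 125 mm high, with a grey motor behind it; four quick-release chucks side by side on its front, 88 mm apart, axes level and 85 mm above the bench. Origin on the bench 105 mm behind the chuck mouths, x away from the chucks, z up. The front plate is 56 mm behind the mouths; the housing's top is 40 mm above the chuck axes
- lock_knob_grip (a point): middle of the red mushroom-shaped spindle-lock knob, 34 mm across and 22 mm high, on a vertical 12 mm steel stem above a yellow pod (100 x 100 mm, 55 mm high; dark steel foot plate 130 x 60 mm). With the knob home the point is 85 mm above the bench and the knob's underside 19 mm above the pod's top. It is gripped from above round its rim and slides straight up and down
- lock_knob (a joint): height of the red knob above its home position in m: 0 = pushed home, 0.030 = fully out (upper stop). An over-centre detent holds it at either end: about 5 to 6 N is needed to start it either way, falling to about 1 N at mid-travel; past that the detent helps it on to the other end
- chuck0_mouth (a point): centre of the mouth of chuck 0, on its axis. The point's x axis points level into the chuck, towards the housing, z up; so a bit is drawn out along -x. The steel nose is 26 mm across. A chuck may be empty
- chuck1_mouth (a point): centre of the mouth of chuck 1, on its axis. The point's x axis points level into the chuck, towards the housing, z up; so a bit is drawn out along -x. The steel nose is 26 mm across. A chuck may be empty
- chuck2_mouth (a point): centre of the mouth of chuck 2, on its axis. The point's x axis points level into the chuck, towards the housing, z up; so a bit is drawn out along -x. The steel nose is 26 mm across. A chuck may be empty
- chuck3_mouth (a point): centre of the mouth of chuck 3, on its axis. The point's x axis points level into the chuck, towards the housing, z up; so a bit is drawn out along -x. The steel nose is 26 mm across. A chuck may be empty
- collar0_grip (a point): middle of the brass sliding collar of chuck 0, on the chuck's axis: 38 mm across, 26 mm long, with a dark ring near its front end; at rest its middle is 17 mm behind the chuck's mouth
- collar1_grip (a point): middle of the brass sliding collar of chuck 1, on the chuck's axis: 38 mm across, 26 mm long, with a dark ring near its front end; at rest its middle is 17 mm behind the chuck's mouth
- collar2_grip (a point): middle of the brass sliding collar of chuck 2, on the chuck's axis: 38 mm across, 26 mm long, with a dark ring near its front end; at rest its middle is 17 mm behind the chuck's mouth
- collar3_grip (a point): middle of the brass sliding collar of chuck 3, on the chuck's axis: 38 mm across, 26 mm long, with a dark ring near its front end; at rest its middle is 17 mm behind the chuck's mouth
- collar0 (a joint): how far the collar of chuck 0 is slid back towards the housing, m: 0 = rest (bit locked), 0.016 = stop. Sprung forward: 5 N to start, 10 to 14 N at the stop. At 0.005 the bit is unlocked; from there on the collar also pushes it out, 14 mm by the time it reaches the stop. There the bit stays, unlocked, held level by 20 mm of its shank, and the collar can be let go
- collar1 (a joint): how far the collar of chuck 1 is slid back towards the housing, m: 0 = rest (bit locked), 0.016 = stop. Sprung forward: 5 N to start, 10 to 14 N at the stop. At 0.005 the bit is unlocked; from there on the collar also pushes it out, 14 mm by the time it reaches the stop. There the bit stays, unlocked, held level by 20 mm of its shank, and the collar can be let go
- collar2 (a joint): how far the collar of chuck 2 is slid back towards the housing, m: 0 = rest (bit locked), 0.016 = stop. Sprung forward: 5 N to start, 10 to 14 N at the stop. At 0.005 the bit is unlocked; from there on the collar also pushes it out, 14 mm by the time it reaches the stop. There the bit stays, unlocked, held level by 20 mm of its shank, and the collar can be let go
- collar3 (a joint): how far the collar of chuck 3 is slid back towards the housing, m: 0 = rest (bit locked), 0.016 = stop. Sprung forward: 5 N to start, 10 to 14 N at the stop. At 0.005 the bit is unlocked; from there on the collar also pushes it out, 14 mm by the time it reaches the stop. There the bit stays, unlocked, held level by 20 mm of its shank, and the collar can be let go
- bit0_mid (a point): middle of the body of the bit with the red band (may be absent): steel cylinder 30 mm across, 50 mm long, 6 mm point in front, then a 16 mm shank 37 mm long towards the point's +x (x is the bit's axis). About 0.2 kg, balances in its body. Locked, the point is 28 mm in front of the chuck's mouth (42 mm when pushed out) with 34 mm of shank inside
- bit1_mid (a point): middle of the body of the bit with the blue band (may be absent): steel cylinder 30 mm across, 50 mm long, 6 mm point in front, then a 16 mm shank 37 mm long towards the point's +x (x is the bit's axis). About 0.2 kg, balances in its body. Locked, the point is 28 mm in front of the chuck's mouth (42 mm when pushed out) with 34 mm of shank inside
- bit2_mid (a point): middle of the body of the bit with the yellow band (may be absent): steel cylinder 30 mm across, 50 mm long, 6 mm point in front, then a 16 mm shank 37 mm long towards the point's +x (x is the bit's axis). About 0.2 kg, balances in its body. Locked, the point is 28 mm in front of the chuck's mouth (42 mm when pushed out) with 34 mm of shank inside
- bit3_mid (a point): middle of the body of the bit with the black band (may be absent): steel cylinder 30 mm across, 50 mm long, 6 mm point in front, then a 16 mm shank 37 mm long towards the point's +x (x is the bit's axis). About 0.2 kg, balances in its body. Locked, the point is 28 mm in front of the chuck's mouth (42 mm when pushed out) with 34 mm of shank inside
- tray: wooden tray lined with blue felt, fixed to the bench, 170 mm (x) by 280 mm (y) outside, walls 6 mm thick and 22 mm high, floor 6 mm thick; origin at the centre of its underside, z up
- glue: white glue bottle with orange cap, 60 mm across, 130 mm high, standing; origin at the centre of its underside
- mug: blue mug, 76 mm across, 85 mm high, standing; origin at the centre of its underside

How it is judged:
On the way, in this order (a step that is already met when the one before it is completed fails the run):
1. the lock knob is pulled fully out (value of joint lock_knob above 0.026 m), for 0.2 s.
2. all the bits lie flat in the tray (x of bit0_mid in the frame of tray between -0.08 and 0.08 m and y of bit0_mid in the frame of tray between -0.135 and 0.135 m and z of each of bit0_mid, bit1_mid, bit2_mid, bit3_mid in the frame of tray below 0.03 m and angle between bit0_mid's own x axis and vertical between 1.32 and 1.82 rad and linear speed of each of bit0, bit1, bit2, bit3 below 0.03 m/s and contact force between the fingers and bit0 below 0.1 N and x of bit1_mid in the frame of tray between -0.08 and 0.08 m and y of bit1_mid in the frame of tray between -0.135 and 0.135 m and angle between bit1_mid's own x axis and vertical between 1.32 and 1.82 rad and contact force between the fingers and bit1 below 0.1 N and x of bit2_mid in the frame of tray between -0.08 and 0.08 m and y of bit2_mid in the frame of tray between -0.135 and 0.135 m and angle between bit2_mid's own x axis and vertical between 1.32 and 1.82 rad and contact force between the fingers and bit2 below 0.1 N and x of bit3_mid in the frame of tray between -0.08 and 0.08 m and y of bit3_mid in the frame of tray between -0.135 and 0.135 m and angle between bit3_mid's own x axis and vertical between 1.32 and 1.82 rad and contact force between the fingers and bit3 below 0.1 N), for 0.2 s.
3. the lock knob is pushed home (value of joint lock_knob below 0.003 m), for 0.2 s.
At the end, for the whole second after the job is handed in: every bit lies level (within 14 degrees) on the tray's floor (middle of its body inside the tray and less than 30 mm above the bench, so not on another bit), at rest; the lock knob is within 3 mm of home and the collars are back at rest (x of bit0_mid in the frame of tray between -0.08 and 0.08 m and y of bit0_mid in the frame of tray between -0.135 and 0.135 m and z of each of bit0_mid, bit1_mid, bit2_mid, bit3_mid in the frame of tray below 0.03 m and angle between bit0_mid's own x axis and vertical between 1.32 and 1.82 rad and linear speed of each of bit0, bit1, bit2, bit3 below 0.03 m/s and x of bit1_mid in the frame of tray between -0.08 and 0.08 m and y of bit1_mid in the frame of tray between -0.135 and 0.135 m and angle between bit1_mid's own x axis and vertical between 1.32 and 1.82 rad and x of bit2_mid in the frame of tray between -0.08 and 0.08 m and y of bit2_mid in the frame of tray between -0.135 and 0.135 m and angle between bit2_mid's own x axis and vertical between 1.32 and 1.82 rad and x of bit3_mid in the frame of tray between -0.08 and 0.08 m and y of bit3_mid in the frame of tray between -0.135 and 0.135 m and angle between bit3_mid's own x axis and vertical between 1.32 and 1.82 rad and value of joint each of lock_knob, collar0, collar1, collar2, collar3 below 0.003 m); the robot touches nothing.
It fails at once if a collar is worked while the lock knob is not out (value of joint lock_knob below 0.02 m and value of joint any of collar0, collar1, collar2, collar3 above 0.006 m).
It fails at once if the glue is knocked over or pushed away (4 cm) (distance of glue from where it was at the start of the episode above 0.04 m or angle between glue's own z axis and vertical above 0.5 rad).
It fails at once if the mug is knocked over or pushed away (4 cm) (distance of mug from where it was at the start of the episode above 0.04 m or angle between mug's own z axis and vertical above 0.5 rad).
Of bit0, bit1, bit2, bit3 only 3 to 4 are there at a start; the rules pass over those that are not, and their reading is None.
At some moment in a run one of bit0, bit1, bit2, bit3 may be knocked a few centimetres aside while the robot is not near it.
Once in a run the grip may slacken for a moment while it holds something.
It also fails if it takes over 210 s, if anything falls off the work surface, if the arm or the gripper's body presses on something with over 40 N, if the wrist force passes 120 N, or if a joint passes its speed limit or range.

### The arm

A 6-joint arm with a two-finger parallel gripper is mounted at the origin on the work surface. World frame = base frame: x ahead of the robot, y to its left, z up, the work surface at z = 0. Lengths are in m, angles in rad, forces in N, time in s.
With the tool pointing down it reaches from about 0.425 to 0.95 m from the base axis. Payload 3.5 kg.
Tool frame: the origin (TCP) lies at the very end of the fingers, on their centre line; the grasp point (between the pads) lies 19 mm behind it (ctrl.grip_point_offset is the distance from the TCP to the grasp point, in m); z points along the fingers, y is the line along which they close (so a half turn about z gives the same grasp; the last joint's range is limited). The gripper opens to 85 mm and grips with 20 to 120 N. Pads are 22 mm wide; open, the fingers measure 114 mm over their backs; the gripper's body (76 mm by 85 mm) begins 54 mm behind the grasp point. The pads swing forward as they close: fully open they stand 13 mm farther back than shut.
Start: joints at [-1.372, 0.286, 1.577, -0, 1.279, -0.15], TCP at [0.231, -0.634, 0.231] pointing down, gripper open.
Joint ranges: [-2.77, 2.77], [-0.9, 2.22], [0.21, 2.48], [-1.53, 4.67], [0.24, 2.81], [-2.84, 2.84]. Speed limits (rad/s): [2.79, 2.79, 3.14, 3.14, 3.14, 3.14].

### API

Orientations are given as a unit quaternion [x, y, z, w].
In Python, from plant import ctrl gives the robot as it stands. The module is installed in compiled form; this text tells all that it offers.
- The arm moves only by the shell command python3 -m pendant 'ROWS' [OPENING] [FORCE]. ROWS is JSON, a list of rows, each an object of numbers: "dx", "dy", "dz": the shift along the tool's x, y, z in cm; "twist": the turn about the tool's z in degrees. A call has 1 to 10 rows; each row is the pose to reach, as a shift and turn from the pose commanded when the call began, along the tool's axes at that moment; what a row does not reach only later rows make up. A row lasts 1/8 s, in which the tool goes at most 62.5 mm and 10.7 degrees, less where a joint would pass 70% of its speed; a pose out of reach is approached as far as the arm can. A call with a gripper value outside its range is refused whole. OPENING is the opening in per cent of the stroke, from 0 (shut) to 100 (fully open), set as the call begins (- or left out, the last holds). The fingers move at their own pace and stop on an object; FORCE is the grip in N (left out, the last holds). Time passes only in rows, so rows that repeat a pose let the fingers close. It gives the time, the measured TCP pose, the force, the opening and the grip force at its end, in the units of the state.
- ctrl.get_state(): the state, without advancing time (a new reading comes with each control period).
- ctrl.read_camera(name): name is "scene" or "top" or "wrist"; returns a dict with "img" (480x640x3 uint8, red, green, blue), "depth" (480x640 float32, m along the optical axis (not along the pixel's ray), 0 where there is no reading), "camera_matrix" (3x3 intrinsics, pixels), "distortion" ([k1, k2, p1, p2, k3] as OpenCV has them; the pictures are not rectified), "xyz" and "rotation" of the camera in the world; the wrist camera has in their place "tool_from_camera" (4x4, takes a point from camera to tool coordinates, whose origin is the TCP and whose axes are the flange's). Camera axes: x right, y up, looking along -z (the intrinsics and any distortion apply to the point x, -y, -z); pixel columns grow to the right and rows downward; lengths in m; the calibration is good to about 2 mm. A picture is of the moment at which its call begins: read the wrist's pose just before it.
- ctrl.sign_off(): hands the job in; it is judged then, once.
The state is a dict: "time": time; "qpos": joint angles; "dq": joint speeds; "joint_efforts": joint torques, N m; "eef_pos": TCP position; "tcp_rot": TCP orientation; "contact_force": force on the tool from outside, world axes, zero at the start; "wrist_torque": the same for the moment, N m; "opening": opening from 0.0 (shut) to 1.0 (fully open); "finger_force": force on a finger pad.
Only numpy, scipy, OpenCV 4.12 (cv2) and the standard library are available. Lean on these libraries where they do the work, as an engineer would, in place of code of your own. Each camera call takes 0.05 s, during which the arm holds its last target. There are 200 camera calls.

## Working session

There is one attempt and no reset: what is moved stays moved. The work goes in short steps, Python scripts to look and compute and a shell command to move; the robot and the scene stay as the last step left them, time stands still between calls to the robot, and variables do not carry over. Pictures are saved under pics/ and viewed, at most 14 in all, crops included, and the job is handed in when it is done.

```bash
mkdir -p pics; python3 - <<'E'
from plant import ctrl
import cv2,numpy as np
s=ctrl.get_state();print({k:np.round(v,3) for k,v in s.items()},ctrl.grip_point_offset)
for n in("scene","top"):
    c=ctrl.read_camera(n);cv2.imwrite(f"pics/{n}0.png",c["img"][:,:,::-1])
    np.savez(f"{n}0.npz",**{k:v for k,v in c.items()})
    print(n,np.round(c["xyz"],3),np.round(c["rotation"],3).tolist(),c["camera_matrix"].tolist(),c["distortion"], (c["depth"]>0).mean())
E
```

```text
{'time': np.float64(0.0), 'qpos': array([-1.372,  0.287,  1.578, -0.   ,  1.279, -0.15 ]), 'dq': array([ 0.   , -0.   , -0.001, -0.   ,  0.001, -0.   ]), 'joint_efforts': array([ 1.0000e-03, -4.0597e+01, -2.9263e+01, -0.0000e+00,  6.0000e-03,
        0.0000e+00]), 'eef_pos': array([ 0.231, -0.634,  0.23 ]), 'tcp_rot': array([ 0.985,  0.173, -0.   , -0.001]), 'contact_force': array([ 0.289, -0.056, -0.605]), 'wrist_torque': array([ 0.031, -0.01 ,  0.05 ]), 'finger_force': np.float64(0.0), 'opening': np.float64(0.999)} 0.0187
scene [ 1.231 -0.276  0.68 ] [0.351, 0.231, 0.521, 0.743] [[443.0647529893022, 0.0, 320.75354746991235], [0.0, 443.0647529893022, 239.2337365551521], [0.0, 0.0, 1.0]] [-0.04507226  0.          0.          0.          0.        ] 0.9958268229166667
top [ 0.397 -0.027  0.934] [-0.072, 0.084, 0.758, -0.643] [[444.78262606058115, 0.0, 326.04398628675614], [0.0, 444.78262606058115, 240.157749148415], [0.0, 0.0, 1.0]] [-0.07299584  0.          0.          0.          0.        ] 0.9959016927083333
```

View pics/scene0.png

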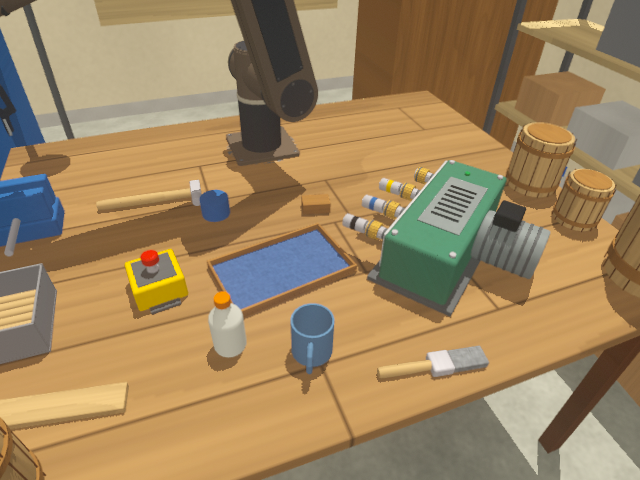

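View pics/top0.png

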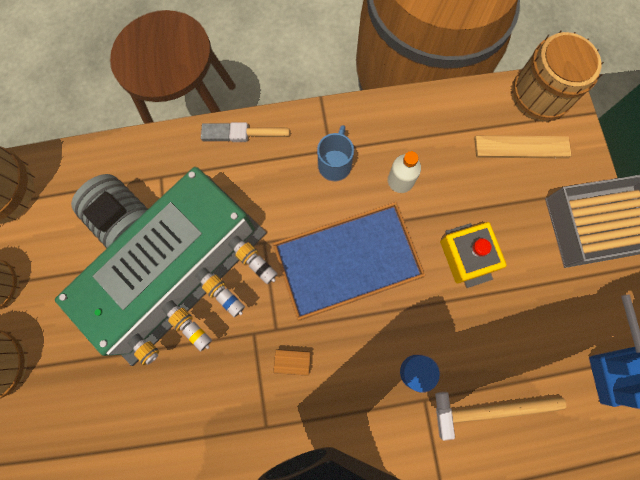

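The pictures show three fitted bits: black (top view 262,265), blue (229,302) and yellow (195,335). The fourth chuck (146,351) is empty. The knob is at (482,247), the tray at (350,260), and the mug (336,157) and glue (405,172) stand behind it.

```bash
cat > h.py <<'E'
import numpy as np,cv2
from scipy.spatial.transform import Rotation as R
def pose(c,st=None):
    if "xyz" in c: 
        r=np.asarray(c["rotation"]); r=R.from_quat(r).as_matrix() if r.size==4 else r
        return r,np.asarray(c["xyz"])
    T=np.asarray(c["tool_from_camera"]);Rt=R.from_quat(st["tcp_rot"]).as_matrix()
    return Rt@T[:3,:3],Rt@T[:3,3]+st["eef_pos"]
def rays(c,uv):
    p=cv2.undistortPoints(np.asarray(uv,float).reshape(-1,1,2),np.asarray(c["camera_matrix"]),np.asarray(c["distortion"]))[:,0]
    return np.c_[p[:,0],-p[:,1],-np.ones(len(p))]
def at_z(c,uv,z,st=None):
    r,t=pose(c,st);d=rays(c,uv)@r.T
    return t+d*((z-t[2])/d[:,2])[:,None]
def cloud(c,st=None):
    v,u=np.mgrid[:480,:640];d=rays(c,np.c_[u.ravel(),v.ravel()])*c["depth"].ravel()[:,None]
    r,t=pose(c,st);return (d@r.T+t).reshape(480,640,3)
def hsv(c): return cv2.cvtColor(c["img"],cv2.COLOR_RGB2HSV)
E
cat > m.py <<'E'
from h import *
for n in("top","scene"):
    c=dict(np.load(n+"0.npz"));P=cloud(c);H=hsv(c)
    X,Y,Z=P[...,0],P[...,1],P[...,2]
    h,s,v=H[...,0],H[...,1],H[...,2]
    print("==",n)
    def rep(name,m):
        q=P[m]; 
        if len(q)<5: print(name,len(q));return
        print(name,len(q),np.round(np.median(q,0),3),"lo",np.round(np.percentile(q,2,0),3),"hi",np.round(np.percentile(q,98,0),3))
    on=(abs(Y)<.7)&(X>.2)&(X<1.05)
    g=on&(h>55)&(h<85)&(s>100)&(Z>.115)&(Z<.135); rep("green",g)
    q=P[g][:,:2].astype(np.float32);r=cv2.minAreaRect(q);print(r,np.round(cv2.boxPoints(r),3).tolist())
    rep("red",on&((h<6)|(h>174))&(s>170)&(Z>.06)&(Z<.12))
    rep("yellowpod",on&(h>22)&(h<32)&(s>180)&(Z>.045)&(Z<.065))
    t=on&(h>100)&(h<120)&(s>90)&(Z<.015)&(Z>-.005); 
    n_,l,st_,ce=cv2.connectedComponentsWithStats(t.astype(np.uint8));k=1+np.argmax(st_[1:,4]);q=P[l==k]
    rep("felt",l==k);r=cv2.minAreaRect(q[:,:2].astype(np.float32));print(r,np.round(cv2.boxPoints(r),3).tolist())
    rep("orange cap",on&(h>5)&(h<15)&(s>200)&(Z>.115)&(Z<.16))
    rep("mug",on&(h>95)&(h<120)&(Z>.075)&(Z<.1)&(s>70))
E
python3 m.py
```

```text
== top
green 8694 [0.578 0.278 0.126] lo [0.46  0.118 0.122] hi [0.734 0.435 0.129]
((0.6002037525177002, 0.2767857015132904), (0.14587095379829407, 0.3644571304321289), 37.079124450683594) [[0.4320000112056732, 0.3779999911785126], [0.6520000100135803, 0.08699999749660492], [0.7680000066757202, 0.17499999701976776], [0.5490000247955322, 0.4659999907016754]]
red 246 [ 0.522 -0.354  0.095] lo [ 0.507 -0.37   0.086] hi [ 0.537 -0.34   0.098]
yellowpod 763 [ 0.518 -0.349  0.054] lo [ 0.473 -0.405  0.051] hi [ 0.573 -0.306  0.058]
felt 8864 [ 0.552 -0.096  0.007] lo [ 0.472 -0.225  0.003] hi [0.635 0.028 0.01 ]
((0.5543262958526611, -0.09833161532878876), (0.1544564962387085, 0.2647607624530792), 9.737643241882324) [[0.4560000002384186, 0.01899999938905239], [0.5009999871253967, -0.24199999868869781], [0.652999997138977, -0.2160000056028366], [0.6079999804496765, 0.04500000178813934]]
orange cap 60 [ 0.708 -0.243  0.129] lo [ 0.699 -0.255  0.119] hi [ 0.725 -0.231  0.133]
mug 627 [ 0.501 -0.129  0.085] lo [ 0.202 -0.602  0.075] hi [0.808 0.151 0.099]
== scene
green 738 [0.709 0.199 0.125
[... 332 characters left out ...]
18 [ 0.533 -0.356  0.094] lo [ 0.514 -0.37   0.082] hi [ 0.541 -0.341  0.097]
yellowpod 777 [ 0.562 -0.354  0.054] lo [ 0.476 -0.406  0.046] hi [ 0.578 -0.304  0.058]
felt 5311 [ 0.553 -0.107  0.007] lo [ 0.474 -0.223  0.004] hi [0.625 0.026 0.009]
((0.5476288199424744, -0.09724405407905579), (0.14425988495349884, 0.2627050578594208), 9.038787841796875) [[0.4560000002384186, 0.020999999716877937], [0.4970000088214874, -0.23800000548362732], [0.6389999985694885, -0.2160000056028366], [0.5979999899864197, 0.04399999976158142]]
orange cap 46 [ 0.726 -0.245  0.124] lo [ 0.72  -0.257  0.118] hi [ 0.728 -0.235  0.128]
mug 1080 [ 0.38  -0.354  0.084] lo [ 0.205 -0.658  0.075] hi [0.811 0.135 0.099]
```

```bash
cat > m2.py <<'E'
from h import *
ya=np.radians(37.08);ex=np.array([np.cos(ya),np.sin(ya)]);ey=np.array([-ex[1],ex[0]]);C=np.array([.6002,.2768])
c=dict(np.load("top0.npz"));P=cloud(c);H=hsv(c)
A=(P[...,:2]-C)@ex;B=(P[...,:2]-C)@ey;Z=P[...,2];h,s,v=H[...,0],H[...,1],H[...,2]
m=(A<-.08)&(A>-.22)&(abs(B)<.2)&(Z>.085)
for lo in np.arange(-.176,.17,.088):
    k=m&(B>lo)&(B<lo+.088)
    q=np.c_[A[k],B[k],Z[k]]
    if len(q)<10: print(lo,len(q));continue
    # slices along a
    print("chuck b",round(lo+.044,3),"a range",np.round(np.percentile(q[:,0],[1,99]),3))
    for a in np.arange(-.21,-.08,.01):
        w=q[(q[:,0]>=a)&(q[:,0]<a+.01)]
        if len(w)>6:
            print("   a %.3f n%d b %.3f..%.3f mid %.4f ztop %.3f"%(a+.005,len(w),w[:,1].min(),w[:,1].max(),(w[:,1].min()+w[:,1].max())/2,np.percentile(w[:,2],95)))
E
python3 m2.py
```

```text
chuck b -0.132 a range [-0.19 -0.08]
   a -0.195 n15 b -0.144..-0.123 mid -0.1336 ztop 0.096
   a -0.185 n80 b -0.146..-0.117 mid -0.1317 ztop 0.098
   a -0.175 n82 b -0.146..-0.118 mid -0.1318 ztop 0.098
   a -0.165 n80 b -0.146..-0.116 mid -0.1313 ztop 0.100
   a -0.155 n76 b -0.145..-0.118 mid -0.1314 ztop 0.099
   a -0.145 n72 b -0.145..-0.118 mid -0.1315 ztop 0.099
   a -0.135 n90 b -0.149..-0.114 mid -0.1316 ztop 0.104
   a -0.125 n104 b -0.151..-0.113 mid -0.1317 ztop 0.105
   a -0.115 n97 b -0.150..-0.113 mid -0.1311 ztop 0.105
   a -0.105 n64 b -0.150..-0.113 mid -0.1312 ztop 0.105
   a -0.095 n63 b -0.144..-0.120 mid -0.1320 ztop 0.100
   a -0.085 n114 b -0.172..-0.091 mid -0.1313 ztop 0.117
chuck b -0.044 a range [-0.189 -0.08 ]
   a -0.185 n85 b -0.059..-0.030 mid -0.0444 ztop 0.098
   a -0.175 n82 b -0.059..-0.030 mid -0.0443 ztop 0.099
   a -0.165 n86 b -0.059..-0.030 mid -0.0444 ztop 0.099
   a -0.155 n84 b -0.059..-0.030 mid -0.0444 ztop 0.100
   a -0.145 n82 b -0.059..-0.030 mid -0.0443 ztop 0.100
   a -0.135 n79 b -0.063..-0.026 mid -0.0442 ztop 0.103
   a -0.125 n1
[... 548 characters left out ...]
 mid 0.0442 ztop 0.100
   a -0.135 n88 b 0.026..0.064 mid 0.0451 ztop 0.103
   a -0.125 n115 b 0.025..0.063 mid 0.0439 ztop 0.106
   a -0.115 n114 b 0.025..0.064 mid 0.0443 ztop 0.106
   a -0.105 n75 b 0.025..0.063 mid 0.0443 ztop 0.105
   a -0.095 n71 b 0.031..0.056 mid 0.0433 ztop 0.099
   a -0.085 n76 b 0.032..0.076 mid 0.0536 ztop 0.100
chuck b 0.132 a range [-0.134 -0.081]
   a -0.135 n56 b 0.115..0.143 mid 0.1293 ztop 0.104
   a -0.125 n121 b 0.112..0.149 mid 0.1307 ztop 0.106
   a -0.115 n108 b 0.113..0.149 mid 0.1313 ztop 0.105
   a -0.105 n84 b 0.114..0.148 mid 0.1310 ztop 0.104
   a -0.095 n73 b 0.119..0.144 mid 0.1315 ztop 0.100
   a -0.085 n76 b 0.119..0.148 mid 0.1338 ztop 0.100
```

```bash
cat > go.py <<'E'
# prints the shift (cm) and twist (deg) from the present pose to "x y z yaw"; or chuck frame: "c a b z"
import sys
from h import *
from plant import ctrl
ya=np.radians(37.08);ex=np.array([np.cos(ya),np.sin(ya)]);ey=np.array([-ex[1],ex[0]]);C=np.array([.6002,.2768])
tt=np.radians(9.5);T0=np.array([.5525,-.098]);tx=np.array([np.cos(tt),np.sin(tt)]);ty=np.array([-tx[1],tx[0]])
def tgt(a):
    f=[float(v) for v in a[1:4]]
    if a[0]=="c": return [*(C+f[0]*ex+f[1]*ey),f[2],37.08]
    if a[0]=="t": return [*(T0+f[0]*tx+f[1]*ty),f[2],9.5]
    return [float(v) for v in a]
def go(a,st=None):
    st=st or ctrl.get_state();M=R.from_quat(st["tcp_rot"]).as_matrix();t=tgt(a)
    yaw=np.degrees(np.arctan2(M[1,0],M[0,0]))
    d=M.T@(np.array(t[:3])-st["eef_pos"])*100
    print("target",np.round(t,4),"from",np.round(st["eef_pos"],4),"yaw %.1f"%yaw,"-> dx %.2f dy %.2f dz %.2f twist %.1f"%(*d,-((t[3]-yaw+180)%360-180)),"rows>=",int(np.ceil(np.linalg.norm(d)/6.25)))
if __name__=="__main__": go(sys.argv[1:])
E
python3 go.py 0.523 -0.355 0.16 20
python3 - <<'E'
from h import *
c=dict(np.load("top0.npz"))
# circles on planes: knob top z .096, mug rim .085, pot
for n,uv,z in (("knob",(482,247),.094),("mug",(335,152),.085),("glue cap",(411,158),.13),("pot",(420,373),.05),("block",(292,361),.03),("pod",(473,252),.055)):
    print(n,np.round(at_z(c,[uv],z),3))
H=hsv(c);m=((H[...,0]<6)|(H[...,0]>174))&(H[...,1]>170);m[:,:450]=0;m[:220]=0;m[275:]=0;m[:,510:]=0
print(np.argwhere(m)[:, ::-1].min(0),np.argwhere(m)[:, ::-1].max(0))
E
```

```text
target [ 0.523 -0.355  0.16  20.   ] from [ 0.2306 -0.6338  0.2301] yaw 20.0 -> dx 37.01 dy -16.19 dz 7.05 twist -0.0 rows>= 7
knob [[ 0.522 -0.354  0.094]]
mug [[ 0.767 -0.105  0.085]]
glue cap [[ 0.711 -0.245  0.13 ]]
pot [[ 0.306 -0.194  0.05 ]]
block [[0.368 0.047 0.03 ]]
pod [[ 0.52  -0.348  0.055]]
[473 238] [491 255]
```

```bash
python3 -m pendant '[{"dx":37,"dy":-16.2,"dz":0},{"dx":37,"dy":-16.2,"dz":0},{"dx":37,"dy":-16.2,"dz":0},{"dx":37,"dy":-16.2,"dz":0},{"dx":37,"dy":-16.2,"dz":0},{"dx":37,"dy":-16.2,"dz":0},{"dx":37,"dy":-16.2,"dz":0},{"dx":37,"dy":-16.2,"dz":7},{"dx":37,"dy":-16.2,"dz":7},{"dx":37,"dy":-16.2,"dz":7}]' 100 60
python3 - <<'E'
from h import *
from plant import ctrl
st=ctrl.get_state();c=ctrl.read_camera("wrist");cv2.imwrite("pics/w1.png",c["img"][:,:,::-1])
H=hsv(c);m=((H[...,0]<6)|(H[...,0]>174))&(H[...,1]>170);P=cloud(c,st);m&=(P[...,2]>.08)&(P[...,2]<.12)
q=P[m];print(len(q),np.median(q,0),np.percentile(q,[1,99],0))
uv=np.argwhere(m)[:,::-1].astype(np.float32);(u,v),r=cv2.minEnclosingCircle(uv);print(u,v,r,at_z(c,[(u,v)],.094,st))
E
python3 go.py 0.523 -0.355 0.068 20
```

```text
target [ 0.523 -0.355  0.068 20.   ] from [ 0.2306 -0.6338  0.2302] yaw 20.0 -> dx 37.00 dy -16.18 dz 16.26 twist -0.0 rows>= 7$[0]: bad value
  return _methods._mean(a, axis=axis, dtype=dtype,
  ret = um.true_divide(
Traceback (most recent call last):
IndexError: index -1 is out of bounds for axis 0 with size 0
```

View pics/w1.png

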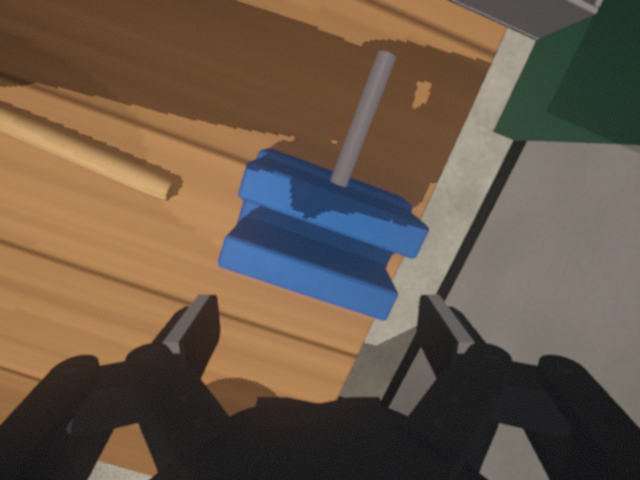

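The move was refused and nothing moved. The wrist view shows only the blue vice. I'll test the row format next.

```bash
python3 -m pendant '[{"dx":37.0,"dy":-16.2,"dz":0.0,"twist":0.0}]' 100 60; python3 -m pendant '[{"dx":5,"dy":-2.2,"dz":0}]' 100 60
```

```text
time: 0.28
eef_pos: [0.2739, -0.5928, 0.2305]
tcp_rot: [0.985, 0.171, -0.0, -0.0]
contact_force: [0.8, 1.0, 0.7]
opening: 1.001
finger_force: 0.0$[0]: bad value
```

```bash
python3 -m pendant '[{"dx":0,"dy":0,"dz":0,"twist":0}]' >/dev/null; python3 go.py 0.523 -0.355 0.16 20
```

```text
target [ 0.523 -0.355  0.16  20.   ] from [ 0.2783 -0.5887  0.2307] yaw 20.2 -> dx 31.03 dy -13.47 dz 7.13 twist 0.2 rows>= 6
```

```bash
python3 -m pendant '[{"dx":31,"dy":-13.5,"dz":0,"twist":0},{"dx":31,"dy":-13.5,"dz":0,"twist":0},{"dx":31,"dy":-13.5,"dz":0,"twist":0},{"dx":31,"dy":-13.5,"dz":0,"twist":0},{"dx":31,"dy":-13.5,"dz":0,"twist":0},{"dx":31,"dy":-13.5,"dz":0,"twist":0},{"dx":31,"dy":-13.5,"dz":7,"twist":0},{"dx":31,"dy":-13.5,"dz":7,"twist":0},{"dx":31,"dy":-13.5,"dz":7,"twist":0},{"dx":31,"dy":-13.5,"dz":7,"twist":0}]' 100 60
python3 - <<'E'
from h import *
from plant import ctrl
st=ctrl.get_state();c=ctrl.read_camera("wrist")
H=hsv(c);m=((H[...,0]<6)|(H[...,0]>174))&(H[...,1]>170);P=cloud(c,st);m&=(P[...,2]>.07)&(P[...,2]<.12)
q=P[m];print(len(q),np.median(q,0),np.percentile(q,[1,99],0))
E
python3 go.py 0.523 -0.355 0.068 20
```

```text
time: 1.65
eef_pos: [0.5219, -0.36, 0.164]
tcp_rot: [0.985, 0.173, 0.001, 0.002]
contact_force: [1.3, -0.6, 0.9]
opening: 1.0
finger_force: 0.0
1968 [ 0.52578288 -0.35669499  0.0956949 ] [[ 0.50899624 -0.37245961  0.08340126]
 [ 0.53981713 -0.34195708  0.09745787]]
target [ 0.523 -0.355  0.068 20.   ] from [ 0.5219 -0.36    0.1642] yaw 19.9 -> dx 0.25 dy -0.47 dz 9.62 twist -0.1 rows>= 2
```

```bash
python3 -m pendant '[{"dx":0.3,"dy":-0.3,"dz":4,"twist":0},{"dx":0.3,"dy":-0.3,"dz":7,"twist":0},{"dx":0.3,"dy":-0.3,"dz":9.6,"twist":0},{"dx":0.3,"dy":-0.3,"dz":9.6,"twist":0},{"dx":0.3,"dy":-0.3,"dz":9.6,"twist":0}]' 100 60
python3 -m pendant '[{"dx":0,"dy":0,"dz":0,"twist":0},{"dx":0,"dy":0,"dz":0,"twist":0},{"dx":0,"dy":0,"dz":0,"twist":0},{"dx":0,"dy":0,"dz":0,"twist":0},{"dx":0,"dy":0,"dz":0,"twist":0},{"dx":0,"dy":0,"dz":0,"twist":0}]' 0 50
```

```text
time: 2.33
eef_pos: [0.524, -0.3557, 0.0676]
tcp_rot: [0.985, 0.173, 0.001, 0.001]
contact_force: [-0.8, -0.1, 0.2]
opening: 0.998
finger_force: 0.0
time: 3.08
eef_pos: [0.524, -0.3566, 0.0668]
tcp_rot: [0.985, 0.173, 0.001, 0.002]
contact_force: [1.7, -4.9, 1.7]
opening: 0.374
finger_force: 49.8
```

```bash
python3 -m pendant '[{"dx":0,"dy":0,"dz":-1,"twist":0},{"dx":0,"dy":0,"dz":-2,"twist":0},{"dx":0,"dy":0,"dz":-2.8,"twist":0},{"dx":0,"dy":0,"dz":-3.1,"twist":0},{"dx":0,"dy":0,"dz":-3.1,"twist":0},{"dx":0,"dy":0,"dz":-3.1,"twist":0},{"dx":0,"dy":0,"dz":-3.1,"twist":0}]'
python3 -m pendant '[{"dx":0,"dy":0,"dz":0,"twist":0},{"dx":0,"dy":0,"dz":0,"twist":0},{"dx":0,"dy":0,"dz":0,"twist":0},{"dx":0,"dy":0,"dz":0,"twist":0},{"dx":0,"dy":0,"dz":-6,"twist":0},{"dx":0,"dy":0,"dz":-12,"twist":0},{"dx":0,"dy":0,"dz":-12,"twist":0},{"dx":0,"dy":0,"dz":-12,"twist":0}]' 100
python3 - <<'E'
from h import *
from plant import ctrl
for n in("top","wrist"):
    st=ctrl.get_state();c=ctrl.read_camera(n)
    H=hsv(c);m=((H[...,0]<6)|(H[...,0]>174))&(H[...,1]>170);P=cloud(c,st);m&=(P[...,2]>.07)&(P[...,2]<.16)&(abs(P[...,0]-.52)<.04)&(abs(P[...,1]+.355)<.04)
    q=P[m];print(n,len(q),np.percentile(q,[5,50,95],0) if len(q) else 0)
E
python3 go.py c -0.116 -0.1315 0.17
```

```text
time: 3.95
eef_pos: [0.5239, -0.3565, 0.0968]
tcp_rot: [0.985, 0.173, 0.001, 0.003]
contact_force: [2.3, -7.1, -1.8]
opening: 0.377
finger_force: 51.8
time: 4.95
eef_pos: [0.5228, -0.3542, 0.2162]
tcp_rot: [0.985, 0.174, -0.0, -0.0]
contact_force: [0.2, 0.1, -0.2]
opening: 0.999
finger_force: 0.0
top 72 [[ 0.50697025 -0.36184709  0.1145349 ]
 [ 0.51536634 -0.34301116  0.12247783]
 [ 0.52898136 -0.33919129  0.12608805]]
wrist 1585 [[ 0.51268687 -0.36976901  0.11957805]
 [ 0.52614502 -0.35635167  0.12580641]
 [ 0.53843906 -0.34361358  0.12709587]]
target [ 0.5869  0.102   0.17   37.08  ] from [ 0.522  -0.3537  0.2139] yaw 20.0 -> dx 21.68 dy -40.58 dz 4.50 twist -17.1 rows>= 8
```

```bash
python3 -m pendant '[{"dx":21.7,"dy":-40.6,"dz":0,"twist":-17.1},{"dx":21.7,"dy":-40.6,"dz":0,"twist":-17.1},{"dx":21.7,"dy":-40.6,"dz":0,"twist":-17.1},{"dx":21.7,"dy":-40.6,"dz":0,"twist":-17.1},{"dx":21.7,"dy":-40.6,"dz":0,"twist":-17.1},{"dx":21.7,"dy":-40.6,"dz":0,"twist":-17.1},{"dx":21.7,"dy":-40.6,"dz":0,"twist":-17.1},{"dx":21.7,"dy":-40.6,"dz":0,"twist":-17.1},{"dx":21.7,"dy":-40.6,"dz":2,"twist":-17.1},{"dx":21.7,"dy":-40.6,"dz":2,"twist":-17.1}]' 100
cat > w.py <<'E'
from go import *
import sys
st=ctrl.get_state();c=ctrl.read_camera("wrist");cv2.imwrite("pics/%s.png"%sys.argv[1],c["img"][:,:,::-1]);P=cloud(c,st)
A=(P[...,:2]-C)@ex;B=(P[...,:2]-C)@ey;Z=P[...,2];H=hsv(c)
b0=float(sys.argv[2]);k=(abs(B-b0)<.03)&(Z>.08)&(Z<.112)&(A<-.09)&(A>-.23)
br=k&(H[...,0]>12)&(H[...,0]<28)&(H[...,1]>120)
for a in np.arange(-.23,-.09,.01):
    m=k&(A>=a)&(A<a+.01)
    if m.sum()>50: print("a %.3f b %.4f..%.4f ztop %.4f n%d"%(a+.005,*np.percentile(B[m],[1,99]),np.percentile(Z[m],98),m.sum()))
print("brass a",np.percentile(A[br],[1,99]) if br.any() else 0,"tip",np.percentile(A[k],.5))
E
python3 w.py w2 -0.1315; python3 go.py c -0.116 -0.1315 0.065
```

```text
time: 6.3
eef_pos: [0.5856, 0.1005, 0.1917]
tcp_rot: [0.948, 0.318, -0.004, -0.001]
contact_force: [-0.5, 0.9, 0.1]
opening: 0.997
finger_force: 0.0
a -0.185 b -0.1472..-0.1183 ztop 0.0971 n361
a -0.175 b -0.1471..-0.1185 ztop 0.0977 n370
a -0.165 b -0.1477..-0.1178 ztop 0.0986 n426
a -0.155 b -0.1476..-0.1189 ztop 0.0988 n438
a -0.145 b -0.1473..-0.1190 ztop 0.0992 n481
a -0.135 b -0.1496..-0.1159 ztop 0.1040 n318
a -0.125 b -0.1514..-0.1149 ztop 0.1050 n636
a -0.115 b -0.1512..-0.1143 ztop 0.1048 n650
a -0.105 b -0.1509..-0.1152 ztop 0.1046 n710
a -0.095 b -0.1449..-0.1205 ztop 0.0987 n464
brass a [-0.13110398 -0.10567755] tip -0.18881104512047642
target [ 0.5869  0.102   0.065  37.08  ] from [0.5865 0.1001 0.1933] yaw 37.0 -> dx 0.20 dy -0.08 dz 12.83 twist -0.1 rows>= 3
```

View pics/w2.png

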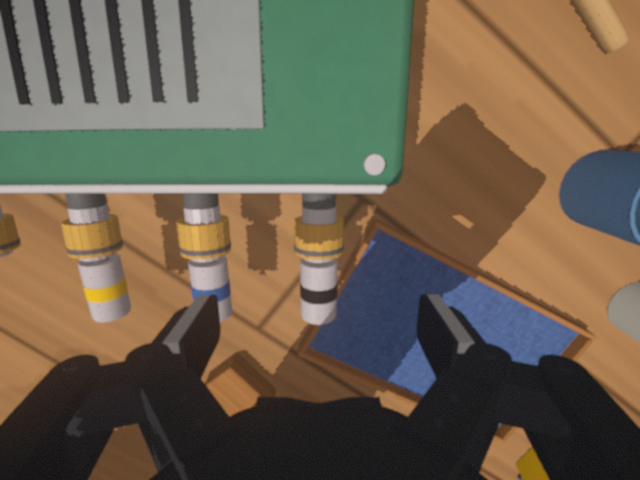

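The black bit's collar is at (319,238) and its body at (319,290), close to the top-view measurement. Going down to grip the collar.

```bash
python3 -m pendant '[{"dx":0.1,"dy":0,"dz":5,"twist":0},{"dx":0.1,"dy":0,"dz":10,"twist":0},{"dx":0.1,"dy":0,"dz":12.6,"twist":0},{"dx":0.1,"dy":0,"dz":12.6,"twist":0},{"dx":0.1,"dy":0,"dz":12.6,"twist":0}]' 100 70
python3 -m pendant '[{"dx":0,"dy":0,"dz":0,"twist":0},{"dx":0,"dy":0,"dz":0,"twist":0},{"dx":0,"dy":0,"dz":0,"twist":0},{"dx":0,"dy":0,"dz":0,"twist":0},{"dx":0,"dy":0,"dz":0,"twist":0},{"dx":0,"dy":0,"dz":0,"twist":0}]' 0 70
python3 go.py c -0.101 -0.1325 0.067
```

```text
time: 6.98
eef_pos: [0.5901, 0.101, 0.0719]
tcp_rot: [0.948, 0.317, 0.001, 0.0]
contact_force: [-0.1, -0.1, 0.9]
opening: 0.997
finger_force: 0.0
time: 7.72
eef_pos: [0.5886, 0.1031, 0.0719]
tcp_rot: [0.948, 0.318, -0.0, -0.001]
contact_force: [-3.4, 3.1, 5.9]
opening: 0.43
finger_force: 72.6
target [ 0.5995  0.1102  0.067  37.08  ] from [0.5886 0.1031 0.0719] yaw 37.1 -> dx 1.30 dy 0.09 dz 0.49 twist -0.0 rows>= 1
```

```bash
python3 -m pendant '[{"dx":0.6,"dy":0,"dz":0,"twist":0},{"dx":1.2,"dy":0,"dz":0,"twist":0},{"dx":1.7,"dy":0,"dz":0,"twist":0},{"dx":1.7,"dy":0,"dz":0,"twist":0},{"dx":1.7,"dy":0,"dz":0,"twist":0},{"dx":1.7,"dy":0,"dz":0,"twist":0}]'
python3 go.py c -0.101 -0.1325 0.067
```

```text
time: 8.48
eef_pos: [0.5999, 0.1116, 0.0718]
tcp_rot: [0.948, 0.318, -0.004, -0.001]
contact_force: [-10.5, -2.8, 11.5]
opening: 0.431
finger_force: 73.2
target [ 0.5995  0.1102  0.067  37.08  ] from [0.5999 0.1116 0.0718] yaw 37.1 -> dx -0.11 dy 0.09 dz 0.48 twist 0.0 rows>= 1
```

```bash
python3 -m pendant '[{"dx":0.3,"dy":0,"dz":0,"twist":0},{"dx":0.5,"dy":0,"dz":0,"twist":0},{"dx":0.5,"dy":0,"dz":0,"twist":0},{"dx":0.5,"dy":0,"dz":0,"twist":0}]'
python3 -m pendant '[{"dx":-0.4,"dy":0,"dz":0,"twist":0},{"dx":-1.2,"dy":0,"dz":0,"twist":0},{"dx":-1.9,"dy":0,"dz":0,"twist":0},{"dx":-1.9,"dy":0,"dz":0,"twist":0}]'
python3 -m pendant '[{"dx":0,"dy":0,"dz":0,"twist":0},{"dx":0,"dy":0,"dz":0,"twist":0},{"dx":0,"dy":0,"dz":0,"twist":0},{"dx":0,"dy":0,"dz":0,"twist":0},{"dx":0,"dy":0,"dz":-6,"twist":0},{"dx":0,"dy":0,"dz":-11,"twist":0},{"dx":0,"dy":0,"dz":-11,"twist":0},{"dx":0,"dy":0,"dz":-11,"twist":0}]' 100
python3 w.py w3 -0.1325;python3 go.py c -0.175 -0.1325 0.074
```

```text
time: 8.98
eef_pos: [0.6013, 0.1127, 0.0717]
tcp_rot: [0.948, 0.319, -0.009, 0.0]
contact_force: [-18.4, -9.4, 17.3]
opening: 0.425
finger_force: 73.9
time: 9.48
eef_pos: [0.5896, 0.1038, 0.0718]
tcp_rot: [0.948, 0.318, -0.002, -0.001]
contact_force: [-7.2, 0.2, 9.2]
opening: 0.427
finger_force: 72.9
time: 10.48
eef_pos: [0.591, 0.1036, 0.1799]
tcp_rot: [0.948, 0.318, -0.0, -0.0]
contact_force: [-0.6, 0.7, -0.1]
opening: 1.001
finger_force: 0.0
a -0.205 b -0.1467..-0.1188 ztop 0.0922 n113
a -0.195 b -0.1467..-0.1189 ztop 0.0930 n353
a -0.185 b -0.1472..-0.1183 ztop 0.0947 n354
a -0.175 b -0.1478..-0.1185 ztop 0.0958 n414
a -0.165 b -0.1468..-0.1188 ztop 0.0966 n406
a -0.155 b -0.1467..-0.1190 ztop 0.0971 n569
a -0.145 b -0.1405..-0.1252 ztop 0.0922 n242
a -0.135 b -0.1498..-0.1153 ztop 0.1046 n175
a -0.125 b -0.1512..-0.1146 ztop 0.1051 n672
a -0.115 b -0.1509..-0.1149 ztop 0.1047 n692
a -0.105 b -0.1509..-0.1152 ztop 0.1045 n778
a -0.095 b -0.1450..-0.1208 ztop 0.0987 n495
brass a [-0.13073239 -0.1055658 ] tip -0.20248165987303188
target [ 0.5405  0.0656  0.074  37.08  ] from [0.5903 0.1036 0.1787] yaw 37.1 -> dx -6.24 dy 0.04 dz 10.48 twist 0.0 rows>= 2
```

```bash
python3 -m pendant '[{"dx":-6.3,"dy":0.1,"dz":2,"twist":0},{"dx":-6.3,"dy":0.1,"dz":6,"twist":0},{"dx":-6.3,"dy":0.1,"dz":10.6,"twist":0},{"dx":-6.3,"dy":0.1,"dz":10.6,"twist":0},{"dx":-6.3,"dy":0.1,"dz":10.6,"twist":0}]' 100 60
python3 -m pendant '[{"dx":0,"dy":0,"dz":0,"twist":0},{"dx":0,"dy":0,"dz":0,"twist":0},{"dx":0,"dy":0,"dz":0,"twist":0},{"dx":0,"dy":0,"dz":0,"twist":0},{"dx":0,"dy":0,"dz":0,"twist":0},{"dx":0,"dy":0,"dz":0,"twist":0},{"dx":0,"dy":0,"dz":0,"twist":0}]' 0 60
python3 go.py c -0.175 -0.1325 0.073
```

```text
time: 11.15
eef_pos: [0.542, 0.0649, 0.0747]
tcp_rot: [0.948, 0.318, -0.0, -0.0]
contact_force: [0.1, 0.4, 0.4]
opening: 0.999
finger_force: 0.0
time: 12.02
eef_pos: [0.5418, 0.0651, 0.0747]
tcp_rot: [0.948, 0.318, 0.0, -0.0]
contact_force: [-2.3, 2.7, 5.3]
opening: 0.327
finger_force: 58.9
target [ 0.5405  0.0656  0.073  37.08  ] from [0.5418 0.0651 0.0747] yaw 37.1 -> dx -0.08 dy -0.12 dz 0.17 twist 0.0 rows>= 1
```

```bash
python3 -m pendant '[{"dx":-0.5,"dy":0,"dz":0,"twist":0},{"dx":-1.2,"dy":0,"dz":0,"twist":0},{"dx":-2,"dy":0,"dz":0,"twist":0},{"dx":-2.8,"dy":0,"dz":0,"twist":0},{"dx":-3.6,"dy":0,"dz":0,"twist":0},{"dx":-4,"dy":0,"dz":0,"twist":0},{"dx":-4,"dy":0,"dz":-1,"twist":0},{"dx":-4,"dy":0,"dz":-3,"twist":0},{"dx":-4,"dy":0,"dz":-3,"twist":0}]'
python3 go.py t -0.02 0.08 0.10
```

```text
time: 13.15
eef_pos: [0.5118, 0.0406, 0.1068]
tcp_rot: [0.948, 0.318, 0.003, 0.001]
contact_force: [-0.4, 0.1, -1.9]
opening: 0.324
finger_force: 58.7
target [ 0.5196 -0.0224  0.1     9.5   ] from [0.5118 0.0406 0.1068] yaw 37.1 -> dx -3.18 dy 5.49 dz 0.69 twist 27.6 rows>= 2
```

```bash
python3 go.py t -0.02 -0.08 0.06
```

```text
target [ 0.546  -0.1802  0.06    9.5   ] from [0.5118 0.0406 0.1068] yaw 37.1 -> dx -10.61 dy 19.65 dz 4.72 twist 27.6 rows>= 4
```

```bash
python3 -m pendant '[{"dx":-10.6,"dy":19.7,"dz":0,"twist":27.6},{"dx":-10.6,"dy":19.7,"dz":0,"twist":27.6},{"dx":-10.6,"dy":19.7,"dz":0,"twist":27.6},{"dx":-10.6,"dy":19.7,"dz":0,"twist":27.6},{"dx":-10.6,"dy":19.7,"dz":3,"twist":27.6},{"dx":-10.6,"dy":19.7,"dz":4.7,"twist":27.6},{"dx":-10.6,"dy":19.7,"dz":4.7,"twist":27.6},{"dx":-10.6,"dy":19.7,"dz":4.7,"twist":27.6}]'
python3 go.py t -0.02 -0.08 0.014
python3 - <<'E'
from h import *
from plant import ctrl
c=ctrl.read_camera("top");cv2.imwrite("pics/t2.png",cv2.resize(c["img"][150:350,200:500,::-1],(750,500)))
E
```

```text
time: 14.15
eef_pos: [0.5445, -0.18, 0.0579]
tcp_rot: [0.997, 0.083, 0.0, 0.0]
contact_force: [0.9, 0.1, -1.5]
opening: 0.333
finger_force: 40.6
target [ 0.546  -0.1802  0.014   9.5   ] from [ 0.5445 -0.18    0.0579] yaw 9.5 -> dx 0.14 dy 0.04 dz 4.39 twist 0.0 rows>= 1
```

View pics/t2.png

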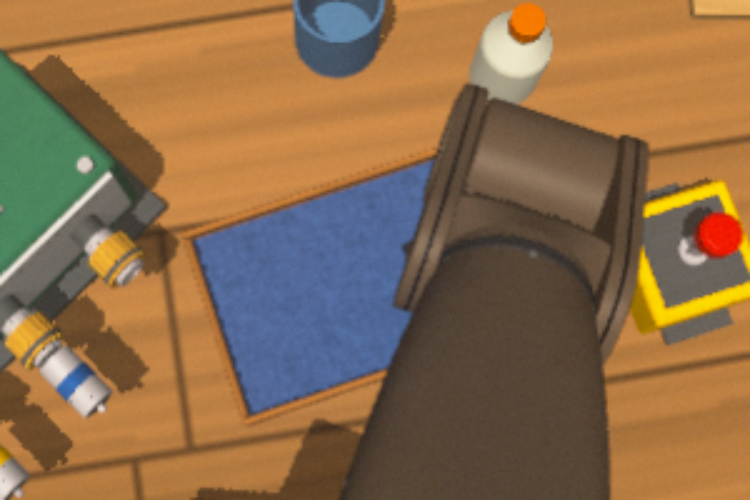

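The black bit's chuck is now empty (crop 128,268) and the hand is over the right end of the tray. The knob (718,235) is still out and nothing else has been disturbed.

```bash
python3 -m pendant '[{"dx":0,"dy":0,"dz":2,"twist":0},{"dx":0,"dy":0,"dz":3.5,"twist":0},{"dx":0,"dy":0,"dz":4.2,"twist":0},{"dx":0,"dy":0,"dz":4.2,"twist":0},{"dx":0,"dy":0,"dz":4.2,"twist":0}]'
```

```text
time: 14.82
eef_pos: [0.5454, -0.1804, 0.017]
tcp_rot: [0.997, 0.082, 0.001, -0.0]
contact_force: [-0.7, 2.5, 7.9]
opening: 0.321
finger_force: 62.6
```

```bash
python3 -m pendant '[{"dx":0,"dy":0,"dz":0,"twist":0},{"dx":0,"dy":0,"dz":0,"twist":0},{"dx":0,"dy":0,"dz":0,"twist":0},{"dx":0,"dy":0,"dz":-3,"twist":0},{"dx":0,"dy":0,"dz":-9,"twist":0},{"dx":0,"dy":0,"dz":-16,"twist":0},{"dx":0,"dy":0,"dz":-18,"twist":0},{"dx":0,"dy":0,"dz":-18,"twist":0},{"dx":0,"dy":0,"dz":-18,"twist":0}]' 60
cat > bits.py <<'E'
# bodies lying in the tray, from a wrist or top depth picture, tray frame
from go import *
def bits(c,st):
    P=cloud(c,st);X=(P[...,:2]-T0)@tx;Y=(P[...,:2]-T0)@ty;Z=P[...,2]
    m=((abs(X)<.075)&(abs(Y)<.130)&(Z>.017)&(Z<.06)).astype(np.uint8)
    n,l,s,_=cv2.connectedComponentsWithStats(cv2.morphologyEx(m,cv2.MORPH_OPEN,np.ones((3,3))))
    for i in range(1,n):
        if s[i,4]<60: continue
        k=l==i;r=cv2.minAreaRect(np.c_[X[k],Y[k]].astype(np.float32))
        print("blob n",s[i,4],"x %.3f..%.3f y %.3f..%.3f ztop %.3f"%(*np.percentile(X[k],[1,99]),*np.percentile(Y[k],[1,99]),np.percentile(Z[k],97)),"rect",np.round(r[0],3),np.round(r[1],3),round(r[2]))
st=ctrl.get_state();c=ctrl.read_camera(sys.argv[1]);cv2.imwrite("pics/"+sys.argv[2]+".png",c["img"][:,:,::-1]);bits(c,st)
E
python3 bits.py wrist w4; python3 go.py c -0.116 -0.0445 0.20
```

```text
time: 15.95
eef_pos: [0.543, -0.1799, 0.1933]
tcp_rot: [0.997, 0.083, -0.001, -0.001]
contact_force: [1.2, 0.3, -0.1]
opening: 0.6
finger_force: 0.0
blob n 2378 x -0.049..0.037 y -0.096..-0.067 ztop 0.037 rect [-0.009 -0.082] [0.03  0.093] 89
target [ 0.5345  0.1714  0.2    37.08  ] from [ 0.5427 -0.1798  0.1926] yaw 9.5 -> dx 4.97 dy -34.77 dz -0.66 twist -27.6 rows>= 6
```

View pics/w4.png

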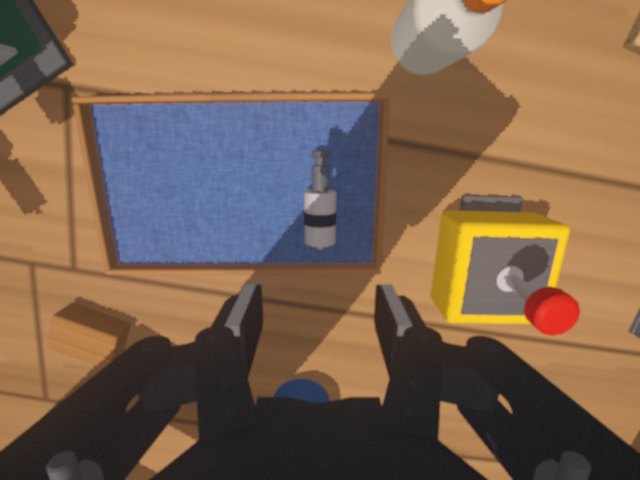

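The black bit lies flat in the tray at (320,205). Blue is next.

```bash
python3 -m pendant '[{"dx":5,"dy":-34.8,"dz":0,"twist":-27.6},{"dx":5,"dy":-34.8,"dz":0,"twist":-27.6},{"dx":5,"dy":-34.8,"dz":0,"twist":-27.6},{"dx":5,"dy":-34.8,"dz":0,"twist":-27.6},{"dx":5,"dy":-34.8,"dz":0,"twist":-27.6},{"dx":5,"dy":-34.8,"dz":0,"twist":-27.6},{"dx":5,"dy":-34.8,"dz":0,"twist":-27.6},{"dx":5,"dy":-34.8,"dz":0,"twist":-27.6},{"dx":5,"dy":-34.8,"dz":0,"twist":-27.6}]' 100
python3 w.py w5 -0.0445; python3 go.py c -0.117 -0.0445 0.067
```

```text
time: 17.12
eef_pos: [0.5358, 0.1699, 0.1945]
tcp_rot: [0.948, 0.317, -0.001, -0.0]
contact_force: [-0.1, 0.1, -0.1]
opening: 1.001
finger_force: 0.0
a -0.185 b -0.0590..-0.0307 ztop 0.0975 n339
a -0.175 b -0.0589..-0.0308 ztop 0.0980 n358
a -0.165 b -0.0595..-0.0303 ztop 0.0988 n414
a -0.155 b -0.0594..-0.0305 ztop 0.0990 n427
a -0.145 b -0.0593..-0.0307 ztop 0.0994 n445
a -0.135 b -0.0611..-0.0287 ztop 0.1038 n346
a -0.125 b -0.0636..-0.0267 ztop 0.1048 n615
a -0.115 b -0.0634..-0.0269 ztop 0.1048 n629
a -0.105 b -0.0628..-0.0272 ztop 0.1044 n698
a -0.095 b -0.0572..-0.0325 ztop 0.0988 n453
brass a [-0.13048413 -0.10542546] tip -0.18873598275440265
target [ 0.5337  0.1708  0.067  37.08  ] from [0.536  0.1698 0.1948] yaw 37.0 -> dx -0.12 dy -0.21 dz 12.78 twist -0.1 rows>= 3
```

```bash
python3 -m pendant '[{"dx":-0.2,"dy":-0.2,"dz":5,"twist":0},{"dx":-0.2,"dy":-0.2,"dz":10,"twist":0},{"dx":-0.2,"dy":-0.2,"dz":12.6,"twist":0},{"dx":-0.2,"dy":-0.2,"dz":12.6,"twist":0},{"dx":-0.2,"dy":-0.2,"dz":12.6,"twist":0}]' 100 70
python3 -m pendant '[{"dx":0,"dy":0,"dz":0,"twist":0},{"dx":0,"dy":0,"dz":0,"twist":0},{"dx":0,"dy":0,"dz":0,"twist":0},{"dx":0,"dy":0,"dz":0,"twist":0},{"dx":0,"dy":0,"dz":0,"twist":0},{"dx":0,"dy":0,"dz":0,"twist":0}]' 0 70
python3 go.py c -0.117 -0.045 0.067
```

```text
time: 17.8
eef_pos: [0.5344, 0.1711, 0.0708]
tcp_rot: [0.948, 0.318, 0.001, 0.0]
contact_force: [0.2, 0.4, 0.9]
opening: 0.998
finger_force: 0.0
time: 18.55
eef_pos: [0.5335, 0.1718, 0.0706]
tcp_rot: [0.948, 0.318, 0.0, -0.0]
contact_force: [-1.4, 0.5, 5.9]
opening: 0.432
finger_force: 71.7
target [ 0.534   0.1704  0.067  37.08  ] from [0.5335 0.1718 0.0706] yaw 37.1 -> dx -0.05 dy 0.14 dz 0.36 twist 0.0 rows>= 1
```

```bash
python3 -m pendant '[{"dx":0.6,"dy":0,"dz":0,"twist":0},{"dx":1.2,"dy":0,"dz":0,"twist":0},{"dx":1.8,"dy":0,"dz":0,"twist":0},{"dx":2.2,"dy":0,"dz":0,"twist":0},{"dx":2.2,"dy":0,"dz":0,"twist":0},{"dx":2.2,"dy":0,"dz":0,"twist":0},{"dx":2.2,"dy":0,"dz":0,"twist":0}]'
python3 -m pendant '[{"dx":-0.4,"dy":0,"dz":0,"twist":0},{"dx":-1.2,"dy":0,"dz":0,"twist":0},{"dx":-1.9,"dy":0,"dz":0,"twist":0},{"dx":-2.0,"dy":0,"dz":0,"twist":0},{"dx":-2.0,"dy":0,"dz":0,"twist":0}]'
python3 -m pendant '[{"dx":0,"dy":0,"dz":0,"twist":0},{"dx":0,"dy":0,"dz":0,"twist":0},{"dx":0,"dy":0,"dz":0,"twist":0},{"dx":0,"dy":0,"dz":0,"twist":0},{"dx":0,"dy":0,"dz":-6,"twist":0},{"dx":0,"dy":0,"dz":-11,"twist":0},{"dx":0,"dy":0,"dz":-11,"twist":0},{"dx":0,"dy":0,"dz":-11,"twist":0}]' 100
python3 w.py w6 -0.045;python3 go.py c -0.176 -0.045 0.073
```

```text
time: 19.42
eef_pos: [0.5462, 0.1814, 0.0704]
tcp_rot: [0.948, 0.319, -0.008, 0.002]
contact_force: [-18.1, -12.2, 19.4]
opening: 0.43
finger_force: 73.4
time: 20.05
eef_pos: [0.5342, 0.1723, 0.0706]
tcp_rot: [0.948, 0.318, -0.001, 0.0]
contact_force: [-5.6, -3.0, 8.1]
opening: 0.425
finger_force: 72.0
time: 21.05
eef_pos: [0.5344, 0.1727, 0.1789]
tcp_rot: [0.948, 0.318, -0.0, -0.0]
contact_force: [-0.1, 0.0, -0.3]
opening: 0.996
finger_force: 0.0
a -0.205 b -0.0591..-0.0305 ztop 0.0925 n123
a -0.195 b -0.0590..-0.0306 ztop 0.0934 n360
a -0.185 b -0.0591..-0.0301 ztop 0.0950 n357
a -0.175 b -0.0593..-0.0303 ztop 0.0963 n432
a -0.165 b -0.0592..-0.0304 ztop 0.0968 n421
a -0.155 b -0.0589..-0.0306 ztop 0.0974 n584
a -0.145 b -0.0528..-0.0376 ztop 0.0919 n240
a -0.135 b -0.0619..-0.0284 ztop 0.1042 n182
a -0.125 b -0.0633..-0.0262 ztop 0.1049 n685
a -0.115 b -0.0630..-0.0264 ztop 0.1048 n716
a -0.105 b -0.0628..-0.0271 ztop 0.1044 n798
a -0.095 b -0.0571..-0.0324 ztop 0.0986 n502
brass a [-0.130754   -0.10532835] tip -0.2027391435449142
target [ 0.4869  0.1348  0.073  37.08  ] from [0.5338 0.1726 0.1778] yaw 37.1 -> dx -5.99 dy 0.20 dz 10.49 twist 0.0 rows>= 2
```

```bash
python3 -m pendant '[{"dx":-6.1,"dy":0.1,"dz":2,"twist":0},{"dx":-6.1,"dy":0.1,"dz":6,"twist":0},{"dx":-6.1,"dy":0.1,"dz":10.6,"twist":0},{"dx":-6.1,"dy":0.1,"dz":10.6,"twist":0},{"dx":-6.1,"dy":0.1,"dz":10.6,"twist":0}]' 100 60
python3 -m pendant '[{"dx":0,"dy":0,"dz":0,"twist":0},{"dx":0,"dy":0,"dz":0,"twist":0},{"dx":0,"dy":0,"dz":0,"twist":0},{"dx":0,"dy":0,"dz":0,"twist":0},{"dx":0,"dy":0,"dz":0,"twist":0},{"dx":0,"dy":0,"dz":0,"twist":0},{"dx":0,"dy":0,"dz":0,"twist":0}]' 0 60
python3 -m pendant '[{"dx":-0.5,"dy":0,"dz":0,"twist":0},{"dx":-1.2,"dy":0,"dz":0,"twist":0},{"dx":-2,"dy":0,"dz":0,"twist":0},{"dx":-2.8,"dy":0,"dz":0,"twist":0},{"dx":-3.4,"dy":0,"dz":0,"twist":0},{"dx":-3.4,"dy":0,"dz":0,"twist":0},{"dx":-3.4,"dy":0,"dz":-1,"twist":0},{"dx":-3.4,"dy":0,"dz":-3,"twist":0},{"dx":-3.4,"dy":0,"dz":-3,"twist":0}]'
python3 go.py t -0.02 -0.0 0.06
```

```text
time: 21.72
eef_pos: [0.487, 0.1352, 0.0737]
tcp_rot: [0.948, 0.318, -0.0, -0.0]
contact_force: [0.6, 0.8, 1.3]
opening: 1.0
finger_force: 0.0
time: 22.6
eef_pos: [0.487, 0.1353, 0.0738]
tcp_rot: [0.948, 0.318, 0.0, -0.0]
contact_force: [-1.7, 0.8, 4.5]
opening: 0.325
finger_force: 60.6
time: 23.72
eef_pos: [0.4616, 0.1148, 0.1057]
tcp_rot: [0.948, 0.318, 0.003, 0.001]
contact_force: [-0.4, -0.4, -1.6]
opening: 0.324
finger_force: 60.2
target [ 0.5328 -0.1013  0.06    9.5   ] from [0.4616 0.1148 0.1057] yaw 37.1 -> dx -7.37 dy 21.52 dz 4.60 twist 27.6 rows>= 4
```

```bash
python3 -m pendant '[{"dx":-7.4,"dy":21.5,"dz":-2,"twist":27.6},{"dx":-7.4,"dy":21.5,"dz":-2,"twist":27.6},{"dx":-7.4,"dy":21.5,"dz":-2,"twist":27.6},{"dx":-7.4,"dy":21.5,"dz":-2,"twist":27.6},{"dx":-7.4,"dy":21.5,"dz":-2,"twist":27.6},{"dx":-7.4,"dy":21.5,"dz":-2,"twist":27.6}]'
python3 bits.py wrist w7;python3 go.py t -0.02 -0.0 0.015
```

```text
time: 24.48
eef_pos: [0.5295, -0.101, 0.1225]
tcp_rot: [0.997, 0.083, -0.001, -0.001]
contact_force: [0.8, 0.3, -1.6]
opening: 0.324
finger_force: 60.1
blob n 3988 x -0.049..0.037 y -0.093..-0.066 ztop 0.037 rect [-0.009 -0.081] [0.03  0.094] 87
target [ 0.5328 -0.1013  0.015   9.5   ] from [ 0.5294 -0.1005  0.1224] yaw 9.5 -> dx 0.34 dy 0.15 dz 10.74 twist 0.0 rows>= 2
```

```bash
python3 -m pendant '[{"dx":0.2,"dy":0,"dz":4,"twist":0},{"dx":0.2,"dy":0,"dz":7,"twist":0},{"dx":0.2,"dy":0,"dz":9.5,"twist":0},{"dx":0.2,"dy":0,"dz":10.5,"twist":0},{"dx":0.2,"dy":0,"dz":10.5,"twist":0},{"dx":0.2,"dy":0,"dz":10.5,"twist":0}]'
python3 -m pendant '[{"dx":0,"dy":0,"dz":0,"twist":0},{"dx":0,"dy":0,"dz":0,"twist":0},{"dx":0,"dy":0,"dz":0,"twist":0},{"dx":0,"dy":0,"dz":-3,"twist":0},{"dx":0,"dy":0,"dz":-9,"twist":0},{"dx":0,"dy":0,"dz":-16,"twist":0},{"dx":0,"dy":0,"dz":-18,"twist":0},{"dx":0,"dy":0,"dz":-18,"twist":0},{"dx":0,"dy":0,"dz":-18,"twist":0}]' 60
python3 bits.py wrist w8;  python3 go.py c -0.117 0.0435 0.20
```

```text
time: 25.28
eef_pos: [0.5327, -0.1009, 0.0191]
tcp_rot: [0.997, 0.083, 0.001, 0.0]
contact_force: [-0.2, 0.2, -2.0]
opening: 0.323
finger_force: 60.2
time: 26.4
eef_pos: [0.5313, -0.1009, 0.1968]
tcp_rot: [0.997, 0.083, -0.001, -0.001]
contact_force: [-0.6, 0.2, -0.3]
opening: 0.597
finger_force: 0.0
blob n 2310 x -0.047..0.039 y -0.015..0.014 ztop 0.037 rect [-0.007 -0.001] [0.03  0.093] 90
blob n 2353 x -0.049..0.037 y -0.093..-0.066 ztop 0.037 rect [-0.009 -0.08 ] [0.093 0.029] 0
target [ 0.4806  0.241   0.2    37.08  ] from [ 0.5309 -0.1008  0.1961] yaw 9.5 -> dx 0.66 dy -34.54 dz -0.33 twist -27.6 rows>= 6
```

Both bits lie flat, at y = 0 and y = -80 mm in the tray frame. Now the yellow bit.

```bash
python3 -m pendant '[{"dx":0.7,"dy":-34.5,"dz":0,"twist":-27.6},{"dx":0.7,"dy":-34.5,"dz":0,"twist":-27.6},{"dx":0.7,"dy":-34.5,"dz":0,"twist":-27.6},{"dx":0.7,"dy":-34.5,"dz":0,"twist":-27.6},{"dx":0.7,"dy":-34.5,"dz":0,"twist":-27.6},{"dx":0.7,"dy":-34.5,"dz":0,"twist":-27.6},{"dx":0.7,"dy":-34.5,"dz":0,"twist":-27.6},{"dx":0.7,"dy":-34.5,"dz":0,"twist":-27.6},{"dx":0.7,"dy":-34.5,"dz":0,"twist":-27.6}]' 100
python3 w.py w9 0.0435; python3 go.py c -0.117 0.0435 0.067
```

```text
time: 27.58
eef_pos: [0.4823, 0.239, 0.1976]
tcp_rot: [0.948, 0.317, -0.001, 0.0]
contact_force: [0.5, 0.1, -0.6]
opening: 0.995
finger_force: 0.0
a -0.185 b 0.0266..0.0552 ztop 0.0976 n331
a -0.175 b 0.0267..0.0550 ztop 0.0979 n364
a -0.165 b 0.0269..0.0564 ztop 0.0987 n407
a -0.155 b 0.0269..0.0562 ztop 0.0988 n420
a -0.145 b 0.0280..0.0565 ztop 0.0994 n427
a -0.135 b 0.0272..0.0579 ztop 0.1037 n340
a -0.125 b 0.0243..0.0618 ztop 0.1050 n615
a -0.115 b 0.0245..0.0614 ztop 0.1049 n624
a -0.105 b 0.0250..0.0611 ztop 0.1043 n687
a -0.095 b 0.0308..0.0550 ztop 0.0987 n440
brass a [-0.16945051 -0.10521408] tip -0.1885474638719076
target [ 0.4806  0.241   0.067  37.08  ] from [0.4824 0.239  0.1979] yaw 37.0 -> dx -0.01 dy -0.26 dz 13.09 twist -0.1 rows>= 3
```

```bash
python3 -m pendant '[{"dx":-0.1,"dy":-0.2,"dz":5,"twist":0},{"dx":-0.1,"dy":-0.2,"dz":10,"twist":0},{"dx":-0.1,"dy":-0.2,"dz":12.9,"twist":0},{"dx":-0.1,"dy":-0.2,"dz":12.9,"twist":0},{"dx":-0.1,"dy":-0.2,"dz":12.9,"twist":0}]' 100 70
python3 -m pendant '[{"dx":0,"dy":0,"dz":0,"twist":0},{"dx":0,"dy":0,"dz":0,"twist":0},{"dx":0,"dy":0,"dz":0,"twist":0},{"dx":0,"dy":0,"dz":0,"twist":0},{"dx":0,"dy":0,"dz":0,"twist":0},{"dx":0,"dy":0,"dz":0,"twist":0}]' 0 70
python3 go.py c -0.117 0.043 0.067
```

```text
time: 28.25
eef_pos: [0.4815, 0.2411, 0.0708]
tcp_rot: [0.948, 0.318, 0.001, 0.0]
contact_force: [-0.6, -0.8, -0.4]
opening: 0.999
finger_force: 0.0
time: 29.0
eef_pos: [0.4804, 0.2419, 0.0707]
tcp_rot: [0.948, 0.318, 0.0, -0.001]
contact_force: [-2.5, 0.5, 6.3]
opening: 0.431
finger_force: 71.8
target [ 0.4809  0.2406  0.067  37.08  ] from [0.4804 0.2419 0.0707] yaw 37.1 -> dx -0.03 dy 0.14 dz 0.37 twist -0.0 rows>= 1
```

```bash
python3 -m pendant '[{"dx":0.6,"dy":0,"dz":0,"twist":0},{"dx":1.2,"dy":0,"dz":0,"twist":0},{"dx":1.8,"dy":0,"dz":0,"twist":0},{"dx":2.2,"dy":0,"dz":0,"twist":0},{"dx":2.2,"dy":0,"dz":0,"twist":0},{"dx":2.2,"dy":0,"dz":0,"twist":0},{"dx":2.2,"dy":0,"dz":0,"twist":0}]'
python3 -m pendant '[{"dx":-0.4,"dy":0,"dz":0,"twist":0},{"dx":-1.2,"dy":0,"dz":0,"twist":0},{"dx":-1.9,"dy":0,"dz":0,"twist":0},{"dx":-2.0,"dy":0,"dz":0,"twist":0},{"dx":-2.0,"dy":0,"dz":0,"twist":0}]'
python3 -m pendant '[{"dx":0,"dy":0,"dz":0,"twist":0},{"dx":0,"dy":0,"dz":0,"twist":0},{"dx":0,"dy":0,"dz":0,"twist":0},{"dx":0,"dy":0,"dz":0,"twist":0},{"dx":0,"dy":0,"dz":-6,"twist":0},{"dx":0,"dy":0,"dz":-11,"twist":0},{"dx":0,"dy":0,"dz":-11,"twist":0},{"dx":0,"dy":0,"dz":-11,"twist":0}]' 100
python3 w.py w10 0.042;python3 go.py c -0.176 0.042 0.073
```

```text
time: 29.88
eef_pos: [0.493, 0.2515, 0.0705]
tcp_rot: [0.948, 0.319, -0.008, 0.002]
contact_force: [-16.9, -12.4, 20.8]
opening: 0.435
finger_force: 73.6
time: 30.5
eef_pos: [0.4809, 0.2424, 0.0706]
tcp_rot: [0.948, 0.318, -0.001, -0.0]
contact_force: [-6.1, -1.2, 8.6]
opening: 0.432
finger_force: 72.1
time: 31.5
eef_pos: [0.4814, 0.2423, 0.1788]
tcp_rot: [0.948, 0.318, -0.0, 0.0]
contact_force: [0.1, 0.4, -0.3]
opening: 1.002
finger_force: 0.0
a -0.205 b 0.0300..0.0570 ztop 0.0924 n102
a -0.195 b 0.0293..0.0577 ztop 0.0930 n362
a -0.185 b 0.0291..0.0578 ztop 0.0944 n357
a -0.175 b 0.0289..0.0580 ztop 0.0957 n432
a -0.165 b 0.0291..0.0578 ztop 0.0967 n417
a -0.155 b 0.0293..0.0576 ztop 0.0973 n594
a -0.145 b 0.0363..0.0515 ztop 0.0920 n240
a -0.135 b 0.0263..0.0598 ztop 0.1041 n169
a -0.125 b 0.0249..0.0613 ztop 0.1050 n691
a -0.115 b 0.0245..0.0609 ztop 0.1047 n706
a -0.105 b 0.0251..0.0610 ztop 0.1045 n808
a -0.095 b 0.0304..0.0550 ztop 0.0987 n507
brass a [-0.1841894 -0.1051231] tip -0.20206283683471207
target [ 0.4345  0.2042  0.073  37.08  ] from [0.4808 0.2421 0.1778] yaw 37.1 -> dx -5.96 dy 0.24 dz 10.49 twist 0.0 rows>= 2
```

```bash
python3 -m pendant '[{"dx":-6.1,"dy":0.1,"dz":2,"twist":0},{"dx":-6.1,"dy":0.1,"dz":6,"twist":0},{"dx":-6.1,"dy":0.1,"dz":10.6,"twist":0},{"dx":-6.1,"dy":0.1,"dz":10.6,"twist":0},{"dx":-6.1,"dy":0.1,"dz":10.6,"twist":0}]' 100 60
python3 -m pendant '[{"dx":0,"dy":0,"dz":0,"twist":0},{"dx":0,"dy":0,"dz":0,"twist":0},{"dx":0,"dy":0,"dz":0,"twist":0},{"dx":0,"dy":0,"dz":0,"twist":0},{"dx":0,"dy":0,"dz":0,"twist":0},{"dx":0,"dy":0,"dz":0,"twist":0},{"dx":0,"dy":0,"dz":0,"twist":0}]' 0 60
python3 -m pendant '[{"dx":-0.5,"dy":0,"dz":0,"twist":0},{"dx":-1.2,"dy":0,"dz":0,"twist":0},{"dx":-2,"dy":0,"dz":0,"twist":0},{"dx":-2.6,"dy":0,"dz":0,"twist":0},{"dx":-3,"dy":0,"dz":0,"twist":0},{"dx":-3,"dy":0,"dz":0,"twist":0},{"dx":-3,"dy":0,"dz":0,"twist":0}]'
python3 go.py t -0.02 0.08 0.12
```

```text
time: 32.17
eef_pos: [0.4341, 0.205, 0.0737]
tcp_rot: [0.948, 0.318, -0.0, -0.0]
contact_force: [0.0, -0.8, 0.1]
opening: 1.002
finger_force: 0.0
time: 33.05
eef_pos: [0.434, 0.2051, 0.0737]
tcp_rot: [0.948, 0.318, 0.0, -0.0]
contact_force: [-1.6, 1.9, 4.8]
opening: 0.328
finger_force: 60.0
time: 33.92
eef_pos: [0.4099, 0.1868, 0.0734]
tcp_rot: [0.948, 0.318, 0.0, 0.0]
contact_force: [0.1, -0.6, -1.7]
opening: 0.326
finger_force: 59.3
target [ 0.5196 -0.0224  0.12    9.5   ] from [0.4099 0.1868 0.0734] yaw 37.1 -> dx -3.86 dy 23.30 dz -4.66 twist 27.6 rows>= 4
```

```bash
python3 -m pendant '[{"dx":0,"dy":0,"dz":-2,"twist":0},{"dx":0,"dy":0,"dz":-4.7,"twist":0},{"dx":-3.8,"dy":23,"dz":-4.7,"twist":27.6},{"dx":-3.8,"dy":23,"dz":-4.7,"twist":27.6},{"dx":-3.8,"dy":23,"dz":-4.7,"twist":27.6},{"dx":-3.8,"dy":23,"dz":-4.7,"twist":27.6},{"dx":-3.8,"dy":23,"dz":-4.7,"twist":27.6},{"dx":-3.8,"dy":23,"dz":-4.7,"twist":27.6}]'
python3 bits.py wrist w11;python3 go.py t -0.02 0.078 0.018
```

```text
time: 34.92
eef_pos: [0.5177, -0.0193, 0.1199]
tcp_rot: [0.997, 0.083, -0.001, -0.0]
contact_force: [0.5, 0.6, -2.1]
opening: 0.327
finger_force: 59.5
blob n 4087 x -0.046..0.039 y -0.012..0.015 ztop 0.037 rect [-0.007  0.001] [0.094 0.03 ] 1
blob n 4312 x -0.048..0.037 y -0.092..-0.065 ztop 0.036 rect [-0.009 -0.08 ] [0.03  0.094] 89
target [ 0.5199 -0.0244  0.018   9.5   ] from [ 0.5175 -0.0187  0.1198] yaw 9.5 -> dx 0.16 dy 0.60 dz 10.18 twist 0.0 rows>= 2
```

```bash
python3 -m pendant '[{"dx":0.2,"dy":0.3,"dz":4,"twist":0},{"dx":0.2,"dy":0.3,"dz":7,"twist":0},{"dx":0.2,"dy":0.3,"dz":9.5,"twist":0},{"dx":0.2,"dy":0.3,"dz":10.3,"twist":0},{"dx":0.2,"dy":0.3,"dz":10.3,"twist":0},{"dx":0.2,"dy":0.3,"dz":10.3,"twist":0}]'
python3 -m pendant '[{"dx":0,"dy":0,"dz":0,"twist":0},{"dx":0,"dy":0,"dz":0,"twist":0},{"dx":0,"dy":0,"dz":0,"twist":0},{"dx":0,"dy":0,"dz":-3,"twist":0},{"dx":0,"dy":0,"dz":-9,"twist":0},{"dx":0,"dy":0,"dz":-16,"twist":0},{"dx":0,"dy":0,"dz":-18,"twist":0},{"dx":0,"dy":0,"dz":-18,"twist":0},{"dx":0,"dy":0,"dz":-18,"twist":0}]' 60
python3 bits.py wrist w12;  python3 go.py 0.524 -0.3565 0.20 20
```

```text
time: 35.72
eef_pos: [0.521, -0.0217, 0.018]
tcp_rot: [0.997, 0.083, 0.001, 0.0]
contact_force: [0.3, 0.4, -2.2]
opening: 0.322
finger_force: 59.3
time: 36.85
eef_pos: [0.5198, -0.0221, 0.1958]
tcp_rot: [0.997, 0.083, -0.001, -0.0]
contact_force: [0.3, -0.1, -1.0]
opening: 0.594
finger_force: 0.0
blob n 2371 x -0.044..0.041 y 0.065..0.094 ztop 0.037 rect [-0.004  0.08 ] [0.093 0.03 ] 1
blob n 2359 x -0.047..0.039 y -0.013..0.014 ztop 0.037 rect [-0.007  0.   ] [0.093 0.03 ] 1
blob n 2506 x -0.049..0.037 y -0.092..-0.066 ztop 0.037 rect [-0.009 -0.08 ] [0.093 0.029] 0
target [ 0.524  -0.3565  0.2    20.    ] from [ 0.5194 -0.022   0.1951] yaw 9.5 -> dx -5.06 dy 33.06 dz -0.52 twist -10.5 rows>= 6
```

View pics/w12.png

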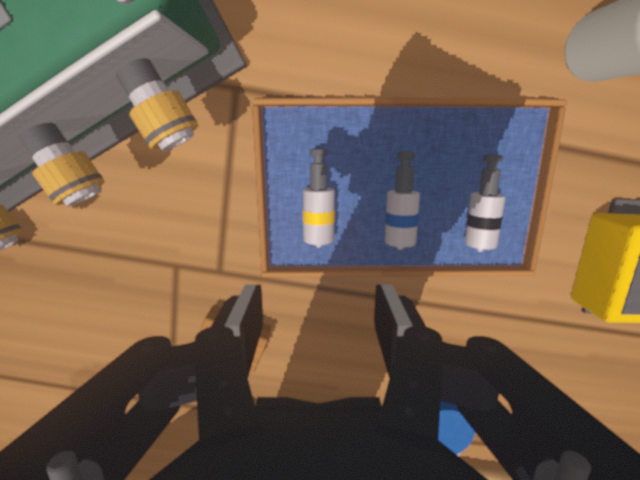

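All three bits lie flat in the tray at (319,215), (402,215) and (485,218). Next is the knob.

```bash
python3 -m pendant '[{"dx":-5.1,"dy":33.1,"dz":-0.5,"twist":-10.5},{"dx":-5.1,"dy":33.1,"dz":-0.5,"twist":-10.5},{"dx":-5.1,"dy":33.1,"dz":-0.5,"twist":-10.5},{"dx":-5.1,"dy":33.1,"dz":-0.5,"twist":-10.5},{"dx":-5.1,"dy":33.1,"dz":-0.5,"twist":-10.5},{"dx":-5.1,"dy":33.1,"dz":-0.5,"twist":-10.5},{"dx":-5.1,"dy":33.1,"dz":-0.5,"twist":-10.5},{"dx":-5.1,"dy":33.1,"dz":-0.5,"twist":-10.5},{"dx":-5.1,"dy":33.1,"dz":-0.5,"twist":-10.5}]' 100
python3 bits.py top t3; python3 go.py 0.524 -0.3565 0.098 20
```

```text
time: 38.02
eef_pos: [0.5249, -0.3556, 0.2016]
tcp_rot: [0.985, 0.174, -0.0, -0.001]
contact_force: [0.4, 0.4, -0.1]
opening: 0.998
finger_force: 0.0
blob n 468 x -0.052..0.035 y -0.093..-0.064 ztop 0.038 rect [-0.009 -0.078] [0.03  0.093] 90
blob n 486 x -0.049..0.037 y -0.014..0.015 ztop 0.038 rect [-0.007  0.   ] [0.03  0.091] 90
blob n 473 x -0.048..0.037 y 0.066..0.095 ztop 0.038 rect [-0.006  0.081] [0.091 0.03 ] 1
target [ 0.524  -0.3565  0.098  20.    ] from [ 0.525  -0.3557  0.202 ] yaw 20.1 -> dx -0.12 dy 0.05 dz 10.40 twist 0.1 rows>= 2
```

```bash
python3 -m pendant '[{"dx":-0.1,"dy":0,"dz":5,"twist":0},{"dx":-0.1,"dy":0,"dz":9,"twist":0},{"dx":-0.1,"dy":0,"dz":10.4,"twist":0},{"dx":-0.1,"dy":0,"dz":10.4,"twist":0},{"dx":-0.1,"dy":0,"dz":10.4,"twist":0}]' 100 50
python3 -m pendant '[{"dx":0,"dy":0,"dz":0,"twist":0},{"dx":0,"dy":0,"dz":0,"twist":0},{"dx":0,"dy":0,"dz":0,"twist":0},{"dx":0,"dy":0,"dz":0,"twist":0},{"dx":0,"dy":0,"dz":0,"twist":0},{"dx":0,"dy":0,"dz":0,"twist":0}]' 0 50
python3 -m pendant '[{"dx":0,"dy":0,"dz":1,"twist":0},{"dx":0,"dy":0,"dz":2,"twist":0},{"dx":0,"dy":0,"dz":2.8,"twist":0},{"dx":0,"dy":0,"dz":3.1,"twist":0},{"dx":0,"dy":0,"dz":3.1,"twist":0},{"dx":0,"dy":0,"dz":3.1,"twist":0},{"dx":0,"dy":0,"dz":3.1,"twist":0}]'
```

```text
time: 38.7
eef_pos: [0.5252, -0.3584, 0.1007]
tcp_rot: [0.985, 0.174, 0.001, 0.002]
contact_force: [0.4, -0.4, 0.0]
opening: 0.999
finger_force: 0.0
time: 39.45
eef_pos: [0.5237, -0.3567, 0.0985]
tcp_rot: [0.985, 0.173, -0.0, -0.001]
contact_force: [-2.4, 4.2, 5.1]
opening: 0.371
finger_force: 49.3
time: 40.33
eef_pos: [0.5237, -0.3567, 0.0693]
tcp_rot: [0.985, 0.174, -0.001, -0.001]
contact_force: [-6.1, 8.7, 11.4]
opening: 0.38
finger_force: 51.1
```

```bash
python3 -m pendant '[{"dx":0,"dy":0,"dz":0.2,"twist":0},{"dx":0,"dy":0,"dz":0.2,"twist":0}]'
python3 -m pendant '[{"dx":0,"dy":0,"dz":0,"twist":0},{"dx":0,"dy":0,"dz":0,"twist":0},{"dx":0,"dy":0,"dz":0,"twist":0},{"dx":0,"dy":0,"dz":0,"twist":0},{"dx":0,"dy":0,"dz":-6,"twist":0},{"dx":0,"dy":0,"dz":-12,"twist":0},{"dx":0,"dy":0,"dz":-14,"twist":0},{"dx":0,"dy":0,"dz":-14,"twist":0},{"dx":0,"dy":0,"dz":-14,"twist":0}]' 100
python3 - <<'E'
from h import *
from plant import ctrl
st=ctrl.get_state();c=ctrl.read_camera("wrist")
H=hsv(c);m=((H[...,0]<6)|(H[...,0]>174))&(H[...,1]>170);P=cloud(c,st);m&=(P[...,2]>.07)&(P[...,2]<.16)&(abs(P[...,0]-.52)<.04)&(abs(P[...,1]+.355)<.04)
print(np.percentile(P[m],[5,50,95],0))
c=ctrl.read_camera("scene");cv2.imwrite("pics/s3.png",c["img"][:,:,::-1])
E
python3 bits.py top t4
```

```text
time: 40.58
eef_pos: [0.5238, -0.3567, 0.0692]
tcp_rot: [0.985, 0.174, -0.001, -0.002]
contact_force: [-9.0, 10.7, 19.8]
opening: 0.373
finger_force: 51.8
time: 41.7
eef_pos: [0.5229, -0.3566, 0.2024]
tcp_rot: [0.985, 0.173, -0.001, -0.002]
contact_force: [-0.4, -0.6, -0.5]
opening: 1.003
finger_force: 0.0
[[ 0.51159318 -0.36997311  0.08902464]
 [ 0.52569485 -0.35670816  0.09573435]
 [ 0.53849793 -0.34371627  0.09709193]]
blob n 473 x -0.052..0.035 y -0.093..-0.064 ztop 0.037 rect [-0.009 -0.079] [0.03  0.092] 89
blob n 479 x -0.049..0.037 y -0.014..0.015 ztop 0.037 rect [-0.007  0.001] [0.091 0.03 ] 0
blob n 480 x -0.048..0.039 y 0.066..0.095 ztop 0.038 rect [-0.005  0.08 ] [0.093 0.03 ] 0
```

View pics/s3.png

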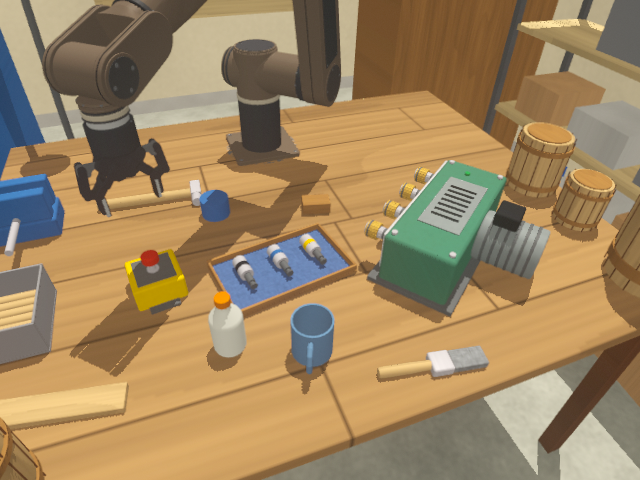

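The picture shows the three bits flat in the tray (244,270; 280,260; 313,247) and the knob home (150,262). All four chucks are empty, the mug and glue haven't moved, and the hand is clear.

```bash
python3 -c "
from plant import ctrl
print(ctrl.sign_off())"
```

```text
the job is handed in; nothing more can be done
None
```

The job is handed in: the three fitted bits (black, blue, yellow) lie flat and apart in the tray, the lock knob is pushed home, the collars are back at rest, and the mug and glue stand where they were; sign-off gave no verdict.

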